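Index the repair stand to the marked station

TASK

Pull the sprung index pin of the turning repair stand out of its slot by its knob, swing the table round to the side that has the square marker, and release the pin into the round hole there so that it drops fully home and locks the table. The hole lies only roughly beside the marker, so feel for it, letting the spring alone press the pin; do not force or jam the pin against the plate and do not disturb the things lying around.

Things in the scene. Friction and masses are not known exactly. Their poses are not given: they have to be found in the camera images.
- stand: Fixed round grey base of the stand, 364 mm across, 20 mm thick; origin at the centre of its underside, on the vertical pivot axis of the table. +x points from the pivot to the pin at table angle 0, z up. On it lies a curved steel index plate, 14 mm thick, its flat top 34 mm above the bench. Place and yaw differ from start to start.
- plate_middle (a point): Design place of the middle of the rest slot, at the plate's top, 130 mm from the pivot. The plate is a strip 42 mm wide along the 130 mm pin circle, 1.0 rad to either side, flat between its openings. The slot, where the pin starts, is 36 mm long along the circle, 13 mm wide. Fixed to the base: the real plate is clamped turned about the pivot by up to 0.07 rad (9 mm at the slot) either way.
- left_station (a point): Design place of the centre of the round hole at +0.70 rad, at the plate's top, 130 mm from the pivot. The hole goes through, 13 mm across, 1 mm wider all round than the pin. Because the plate is clamped turned a little, the real hole lies up to 9 mm from here either way along the pin circle; no reading tells where.
- right_station (a point): The same at -0.70 rad: design place of the other round hole; the real one lies up to 9 mm from here along the pin circle, shifted by the same plate turn as the left one.
- turntable (a joint): Angle of the turning table (rad), seen from above positive anticlockwise, 0 = pin on the stand's +x axis, stops at -0.9 and +0.9. It starts within 0.02 of 0, turns with friction (about 2 N at the knob, about 4 N with the pin sliding on the plate) and stays where it is left.
- appliance (a point): Middle of the table top, on the pivot axis. The table is an aluminium disc 184 mm across, top 49 mm above the bench, with a 36 mm wide arm at the same height, reaching 153 mm from the pivot, that carries the pin. An opened dark red appliance shell with black motor and white tank is bolted on the disc, within 100 mm of the pivot and up to 125 mm above the bench; beside the pin it ends 46 mm from the pivot.
- plunger (a joint): Lift of the sprung pin (m): 0 = home (lower stop), 0.020 = upper stop. The steel pin is 11 mm thick with a flat nose that reaches 10 mm below the plate's top when home; standing on the plate it reads 0.010, above 0.011 it is clear. The spring pushes it down with 5.6 N at 0 plus 0.2 N per mm (8.4 N on the plate with its weight). The pin moves round with the table.
- knob (a point): Centre of the pin's round black knob, 30 mm in diameter, 28 mm tall (its lowest 5 mm taper in), on the upright pin axis 130 mm from the pivot; 89 mm above the bench when the pin is home, rising with the pin. Below the knob are 16 mm of bare pin, then a 24 mm wide guide collar, top 59 mm above the bench. The knob does not spin on its arm.
- square_marker_top (a point): Centre of the top of the square steel marker, 20 x 20 x 12 mm, fixed on the base's rim 165 mm from the pivot, at +0.70 or -0.70 rad from the stand's +x axis: the side to turn to.
- round_marker_top (a point): Centre of the top of the round steel marker, 22 mm in diameter, 12 mm tall, in the same way on the other side: not the one to turn to.
- screwdriver: Loose black-handled screwdriver lying on the bench beyond the stand; bystander.
- screw_tray: Loose grey open tray, 90 x 120 x 25 mm, beside the stand; origin centre of underside; bystander.
- oil_jar: Loose white jar, 52 mm in diameter, 70 mm tall, beside the stand; origin centre of underside; bystander.

How it is judged (in metres and radians):
On the way, in this order (a step that is already met when the one before it is completed fails the run):
1. the index pin has been pulled clear of the plate (value of joint plunger above 0.0105 m), for 0.1 s.
2. the table has been swung to the side of the square marker (horizontal distance between knob and square_marker_top below 0.06 m), for 0.1 s.
At the end, for the whole second after the job is handed in: The pin is home in the round hole beside the square marker: lift under 3 mm, knob within 50 mm (level distance) of the square marker, the table at rest (under 0.02 rad/s) and locked (horizontal distance between knob and square_marker_top below 0.05 m and value of joint plunger below 0.003 m and velocity of joint turntable between -0.02 and 0.02 rad/s); the robot touches nothing.
It fails at once if the pin is forced or jammed against the index plate with more than 30 N (contact force between stand and index_plate above 30 N).
It fails at once if a bystander is moved more than 15 mm (distance of any of screwdriver, screw_tray, oil_jar from where it was at the start of the episode above 0.015 m).
It also fails if it takes over 43 s, if anything falls off the work surface, if the arm or the gripper's body presses on something with over 40 N, if the wrist force passes 120 N, or if a joint passes its speed limit or range.

ROBOT

A 6-joint arm with a two-finger parallel gripper is mounted at the origin on the work surface. World frame = base frame: x ahead of the robot, y to its left, z up, the work surface at z = 0. Lengths are in mm, angles in degrees, forces in N, time in s.
With the tool pointing down it reaches from about 350 to 850 mm from the base axis. Payload 8.1 kg.
Tool frame: the origin (TCP) lies at the very end of the fingers, on their centre line; the grasp point (between the pads) lies 19 mm behind it; x points along the fingers, y is the direction in which the jaws open and shut, and the axes are right-handed (so a half turn about x gives the same grasp; the last joint's range is limited). The gripper opens to 85 mm and grips with 20 to 120 N. Pads are 22 mm wide; open, the fingers measure 114 mm over their backs; the gripper's body (76 mm by 85 mm) begins 54 mm behind the grasp point. The pads swing forward as they close: fully open they stand 13 mm farther back than shut.
Start: joints at [-77.601, 7.471, 85.268, -0, 87.261, -4.893], TCP at [178.364, -572.88, 231.292] pointing down, gripper open.
Joint ranges: [-169.43, 169.43], [-51.17, 129.36], [1.28, 143.12], [-76.62, 256.62], [0, 156.53], [-152.29, 152.29]. Speed limits (degrees/s): [136.94, 136.94, 159.86, 180, 180, 180].

INTERFACE

Orientations are given as [roll, pitch, yaw] about the fixed x, y, z axes, in that order (R = Rz(yaw) Ry(pitch) Rx(roll)).
In Python, from bench import sensors, snapshot, r gives the robot as it stands. The module is installed in compiled form; this text tells all that it offers.
- The arm moves only by the tool drive_tool, never from a script. Its argument "moves" is one flat list of numbers, 6 for each row, row after row: the shift along the tool's x, y, z in cm, then the turn, a rotation vector about the tool's x, y, z in degrees. In form: [tx, ty, tz, wx, wy, wz, tx, ty, tz, wx, wy, wz, ...]. A call has 1 to 20 rows; each row shifts and turns the commanded pose from where the row before left it, along the tool's axes as they then stand; what a row does not reach is not made up. A row lasts 1/12 s, in which the tool goes at most 41.7 mm and 7.16 degrees, less where a joint would pass 70% of its speed; a pose out of reach is approached as far as the arm can. A call with a gripper value outside its range is refused whole. "hand" is the finger opening in cm, from 0 to 8.54, set as the call begins (left out, the last holds). The fingers move at their own pace and stop on an object; "grip_force" is the grip in N (left out, the last holds). Time passes only in rows, so rows that do not move let the fingers close. It gives the time, the measured TCP pose, the force and the opening at its end, in the units of the state.
- sensors.sense(): the state, without advancing time (a new reading comes with each control period).
- snapshot(name): name is "scene" or "top" or "wrist"; returns a dict with "image" (420x560x3 uint8, red, green, blue), "z_map" (420x560 float32, mm along the optical axis (not along the pixel's ray), 0 where there is no reading), "camera_matrix" (3x3 intrinsics, pixels), "dist" ([k1, k2, p1, p2, k3] as OpenCV has them; the pictures are not rectified), "eye" and "orientation" of the camera in the world; the wrist camera has in their place "mount" (4x4, takes a point from camera to tool coordinates, whose origin is the TCP and whose axes are the tool frame's). Camera axes: x right, y down, z forward; pixel columns grow to the right and rows downward; lengths in mm; the calibration is good to about 2 mm. A picture is of the moment at which its call begins: read the wrist's pose just before it.
- r.hand_in(): hands the job in, once; it reports no verdict.
The state is a dict: "time": time; "joint_pos": joint angles; "qd": joint speeds; "joint_efforts": joint torques, N m; "tool_pos": TCP position; "tcp_rot": TCP orientation; "ft_force": force on the tool from outside, world axes, zero at the start; "wrist_torque": the same for the moment, N m; "finger_gap": finger opening in mm.
Only numpy, scipy, OpenCV 4.12 (cv2) and the standard library are available. Lean on these libraries where they do the work, as an engineer would, in place of code of your own. Each camera call takes 0.05 s, during which the arm holds its last target.

## Working session

There is one attempt and no reset: what is moved stays moved. The work goes in short steps, Python scripts to look and compute and a tool call to move; the robot and the scene stay as the last step left them, time stands still between calls to the robot, and variables do not carry over. Pictures are saved under pics/ and viewed, and the job is handed in when it is done.

Besides the shell and the picture viewer there is one more tool, called after "Request:" as name(argument=value, ...) on one line, values as JSON. drive_tool: Moves the arm, as the interface text tells. Its arguments: {"type":"object","properties":{"moves":{"type":"array","items":{"type":"number"}},"hand":{"type":"number"},"grip_force":{"type":"number"}},"required":["moves"]}

```bash
mkdir -p pics; ls
python3 - <<'E'
from bench import sensors, snapshot, r
import cv2, numpy as np, pickle
print(sensors.sense())
for n in ["scene","top"]:
    s=snapshot(n); pickle.dump(s,open(f"{n}0.pkl","wb"))
    cv2.imwrite(f"pics/{n}0.png",s["image"][:,:,::-1])
    print(n,s["camera_matrix"].tolist(),s["dist"],s["eye"],s["orientation"])
E
```

```text
pics
{'time': 0.0, 'joint_pos': array([-7.75998958e+01,  7.51509002e+00,  8.53295050e+01,  6.20147155e-04,
        8.72636439e+01, -4.89236943e+00]), 'qd': array([ 0.01363669, -0.07377087, -0.0128026 ,  0.01761689,  0.11693505,
        0.0112173 ]), 'joint_efforts': array([ 2.33593317e-03, -5.69399929e+01, -5.00552666e+01, -6.69783572e-05,
        1.46810169e-02, -1.42044149e-05]), 'tool_pos': array([ 178.26022503, -572.31751965,  230.24248274]), 'tcp_rot': array([-95.22023353,  89.89175927, 102.07220993]), 'ft_force': array([-0.84350293, -0.8183723 , -0.12785028]), 'wrist_torque': array([ 0.00806339, -0.03861139,  0.0078649 ]), 'finger_gap': 85.16066909878202}
scene [[402.75139513904577, 0.0, 282.7057118600611], [0.0, 402.75139513904577, 209.21551350846624], [0.0, 0.0, 1.0]] [-0.08964014  0.          0.          0.          0.        ] [1161.4425831  -135.39247714  663.39824328] [-133.05929998   -0.9346222    74.69329662]
top [[531.2506266225055, 0.0, 279.6893347340156], [0.0, 531.2506266225055, 209.9370658373524], [0.0, 0.0, 1.0]] [-0.18184378  0.          0.          0.          0.        ] [ 326.64764005   24.57107604 1391.30961128] [-169.56833938   -0.54650571  -88.48550849]
```

View pics/scene0.png

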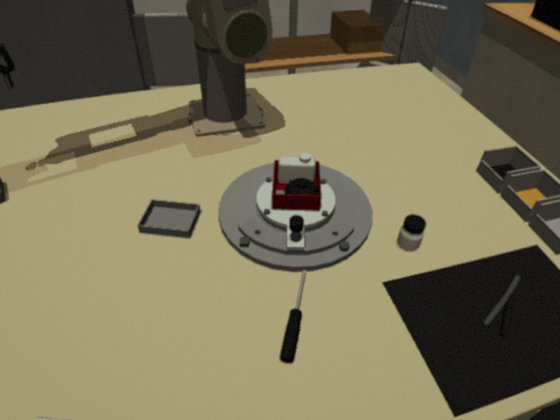

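View pics/top0.png

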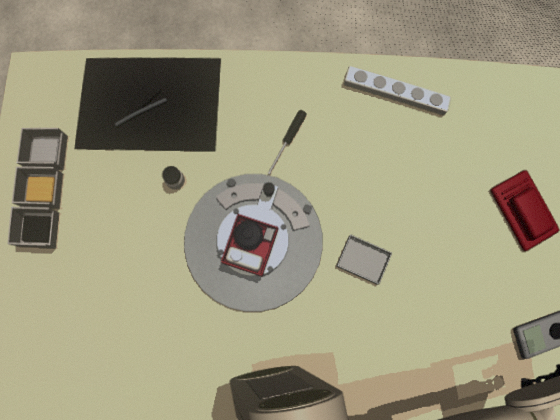

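Run:
```python
import cv2, pickle
s=pickle.load(open("top0.pkl","rb"));im=s["image"][165:275,175:330,::-1]
cv2.imwrite("pics/topz.png",cv2.resize(im,None,fx=5,fy=5,interpolation=cv2.INTER_CUBIC))
s=pickle.load(open("scene0.pkl","rb"));im=s["image"][145:270,210:380,::-1]
cv2.imwrite("pics/scenez.png",cv2.resize(im,None,fx=4.5,fy=4.5,interpolation=cv2.INTER_CUBIC))
```

```text
(no output)
```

View pics/topz.png

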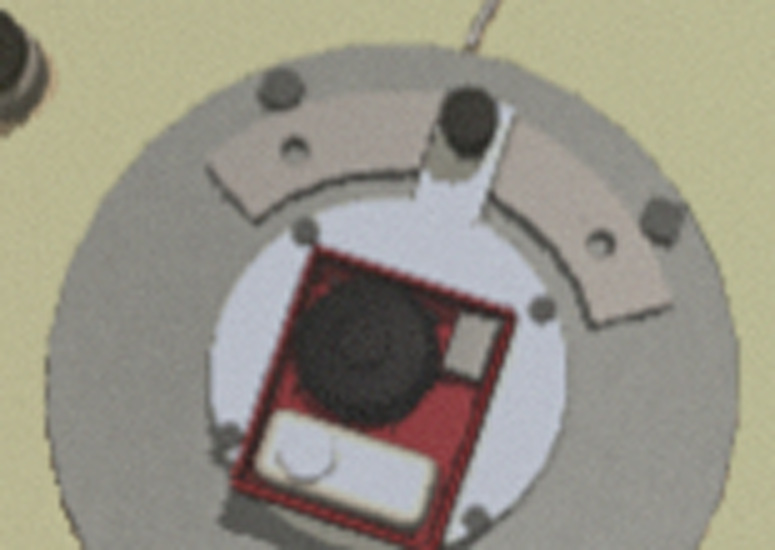

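View pics/scenez.png

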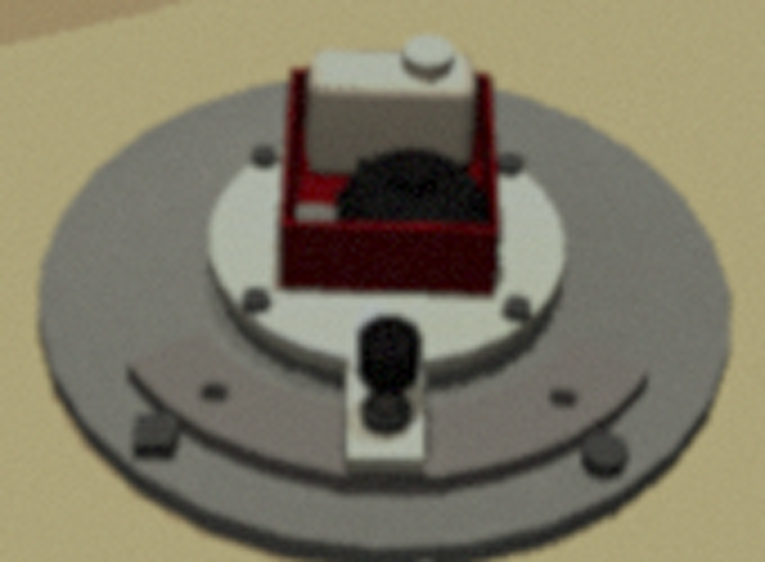

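```bash
cat > h.py <<'E'
import numpy as np, cv2, pickle
from scipy.spatial.transform import Rotation as R
def ray(s,uv):
    p=cv2.undistortPoints(np.array([[uv]],float),s["camera_matrix"],np.array(s["dist"]))[0,0]
    Rm=R.from_euler("xyz",s["orientation"],degrees=True).as_matrix()
    return np.array(s["eye"]),Rm@np.array([p[0],p[1],1])
def plane(s,uv,z):
    e,d=ray(s,uv); return e+d*(z-e[2])/d[2]
def blobs(s,box,thr,amin=4):
    x0,y0,x1,y1=box
    g=cv2.cvtColor(s["image"],cv2.COLOR_RGB2GRAY)[y0:y1,x0:x1].astype(float)
    m=(g<thr).astype(np.uint8)
    n,l,st,c=cv2.connectedComponentsWithStats(m)
    out=[]
    for i in range(1,n):
        if st[i,4]>=amin: out.append((c[i][0]+x0,c[i][1]+y0,st[i,4]))
    return out
E
python3 - <<'E'
from h import *
T=pickle.load(open("top0.pkl","rb"));S=pickle.load(open("scene0.pkl","rb"))
t=lambda x,y:((x+.5)/5-.5+175,(y+.5)/5-.5+165)
c=lambda x,y:((x+.5)/4.5-.5+210,(y+.5)/4.5-.5+145)
# base rim fit top: bench-coloured vs grey -> saturation
hsv=cv2.cvtColor(T["image"],cv2.COLOR_RGB2HSV)
roi=np.zeros(hsv.shape[:2],np.uint8);roi[168:318,178:330]=1
m=((hsv[...,1]<45)&(roi>0)).astype(np.uint8)
m=cv2.morphologyEx(m,cv2.MORPH_CLOSE,np.ones((5,5)))
cs,_=cv2.findContours(m,cv2.RETR_EXTERNAL,cv2.CHAIN_APPROX_NONE)
k=max(cs,key=cv2.contourArea);print("area",cv2.contourArea(k),cv2.boundingRect(k))
P=np.array([plane(T,tuple(p[0]),20)[:2] for p in k])
from scipy.optimize import least_squares
f=least_squares(lambda q:np.hypot(P[:,0]-q[0],P[:,1]-q[1])-q[2],[P[:,0].mean(),P[:,1].mean(),182],loss="soft_l1")
print("base centre",f.x, np.abs(f.fun).mean())
O=f.x[:2]
def rep(n,p): 
    d=p[:2]-O; print(n,p.round(1),"r",np.hypot(*d).round(1),"ang",np.arctan2(d[1],d[0]).round(4))
rep("holeR top",plane(T,t(599,243),34));rep("holeL top",plane(T,t(294,150),34))
rep("sq top",plane(T,t(661,222),32));rep("rd top",plane(T,t(281,88),32))
rep("knob top",plane(T,t(470,120),103))
rep("holeR sc",plane(S,c(214,392),34));rep("holeL sc",plane(S,c(563,398),34))
rep("sq sc",plane(S,c(156,430),32));rep("rd sc",plane(S,c(605,448),32))
rep("knob sc",plane(S,c(388,332),103))
# depth check
for n,s,uv in(("T knob",T,t(470,115)),("S knob",S,c(388,330)),("T disc",T,t(540,250))):
    e,d=ray(s,uv);z=s["z_map"][int(round(uv[1])),int(round(uv[0]))];print(n,uv,z,e+d*z)
# bystanders
for n,uv,z in(("jar",(173,173),70),("driver tip",(270,173),5),("driver hd",(299,118),15),("tray",(363,260),25)): print(n,plane(T,uv,z).round(0))
E
```

```text
area 14920.5 (184, 168, 139, 144)
base centre [496.01477638  85.84342277 180.26747124] 1.1107862082145783
holeR top [569.3 -20.2  34. ] r 128.9 ang -0.9662
holeL top [614.1 140.3  34. ] r 130.1 ang 0.4317
sq top [581.6 -52.3  32. ] r 162.5 ang -1.016
rd top [647.7 148.7  32. ] r 164.2 ang 0.393
knob top [617.2  47.5 103. ] r 127.1 ang -0.3063
holeR sc [569.4 -19.9  34. ] r 128.7 ang -0.9639
holeL sc [615.1 141.4  34. ] r 131.4 ang 0.437
sq sc [584.9 -51.4  32. ] r 163.5 ang -0.996
rd sc [648.8 150.1  32. ] r 165.7 ang 0.398
knob sc [617.6  50.  103. ] r 126.8 ang -0.2864
T knob (268.6, 187.6) 1319.5015 [619.6387946   47.59413718 103.46257777]
S knob (295.8333333333333, 217.94444444444446) 801.7751 [617.16435029  50.14097481 103.78495117]
T disc (282.6, 214.6) 1389.3242 [566.67166035  10.24443879  22.87559484]
jar [659. 296.  70.]
driver tip [682.  47.   5.]
driver hd [838. -28.  15.]
tray [ 453. -201.   25.]
```

Run:
```python
from h import *
from bench import sensors, snapshot
s=sensors.sense();M=R.from_euler("xyz",s["tcp_rot"],degrees=True).as_matrix();print(M.round(3))
w=snapshot("wrist");pickle.dump((s,w),open("w0.pkl","wb"));print(np.round(w["mount"],3).tolist(),w["camera_matrix"][0])
cv2.imwrite("pics/w0.png",w["image"][:,:,::-1])
```

```text
[[-0.     0.297 -0.955]
 [ 0.002 -0.955 -0.297]
 [-1.    -0.002 -0.   ]]
[[-0.0, -0.258, 0.966, -142.038], [1.0, -0.0, 0.0, 0.052], [0.0, 0.966, 0.258, -64.942], [0.0, 0.0, 0.0, 1.0]] [310.29078697   0.         277.43479458]
```

View pics/w0.png

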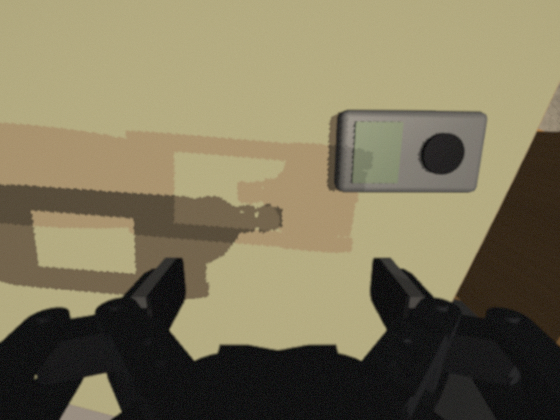

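Request:
drive_tool(moves=[0,-2.3,-3.03,0,0,0,0,-2.3,-3.03,0,0,0,0,-2.3,-3.03,0,0,0,0,-2.3,-3.03,0,0,0,0,-2.3,-3.03,0,0,0,0,-2.3,-3.03,0,0,0,0,-2.3,-3.03,0,0,0,0,-2.3,-3.03,0,0,0,0,-2.3,-3.03,0,0,0,0,-2.3,-3.03,0,0,0,0,-2.3,-3.03,0,0,0,0,-2.3,-3.03,0,0,0,0,-2.3,-3.03,0,0,0,0,-2.3,-3.03,0,0,0,0,-2.3,-3.03,0,0,0,0,-2.3,-3.03,0,0,0,0,-2.3,-3.03,0,0,0,0,-2.3,-3.03,0,0,0,0,-2.3,-3.03,0,0,0,0,-2.3,-3.03,0,0,0])

```text
time: 1.82
tool_pos: [620.9, 48.3, 230.8]
tcp_rot: [-10.8, 90.0, -173.5]
ft_force: [-0.3, -0.8, 0.3]
finger_gap: 85.6
```

Request:
drive_tool(moves=[0,0,0,-7.1,0,0,0,0,0,-7.1,0,0,0,0,0,-7.1,0,0,0,0,0,-7.1,0,0,0,0,0,-7.1,0,0,0,0,0,-7.1,0,0,0,0,0,-7.1,0,0,0,0,0,-7.1,0,0,0,0,0,-7.1,0,0,0,0,0,-7.1,0,0,0,0,0,-7.1,0,0,0,0,0,-7.1,0,0,0,0,0,-7.1,0,0,0,0,0,-7.1,0,0,0,0,0,-7.1,0,0,0,0,0,-7.1,0,0,0,0,0,-7.1,0,0,0,0,0,-7.1,0,0,0,0,0,-7.1,0,0,0,0,0,-3.3,0,0])

```text
time: 3.48
tool_pos: [620.0, 46.4, 230.8]
tcp_rot: [-157.9, 90.0, 178.0]
ft_force: [-0.3, -0.9, 0.1]
finger_gap: 85.2
```

```bash
cat >> h.py <<'E'
def wray(st,w,uv):
    p=cv2.undistortPoints(np.array([[uv]],float),w["camera_matrix"],np.array(w["dist"]))[0,0]
    M=R.from_euler("xyz",st["tcp_rot"],degrees=True).as_matrix()
    T=np.array(w["mount"]); 
    return M@T[:3,3]+st["tool_pos"], M@T[:3,:3]@np.array([p[0],p[1],1])
def wplane(st,w,uv,z):
    e,d=wray(st,w,uv); return e+d*(z-e[2])/d[2]
E
python3 - <<'E'
from h import *
from bench import sensors, snapshot
s=sensors.sense();w=snapshot("wrist");pickle.dump((s,w),open("w1.pkl","wb"))
M=R.from_euler("xyz",s["tcp_rot"],degrees=True).as_matrix();print(s["time"],s["tool_pos"],s["joint_pos"].round(1));print(M.round(3))
cv2.imwrite("pics/w1.png",w["image"][:,:,::-1])
E
```

```text
3.4833 [619.98983179  46.44267468 230.80025844] [ -0.4  10.9  81.6   0.   87.6 -66.3]
[[-0.001  0.408  0.913]
 [ 0.     0.913 -0.408]
 [-1.    -0.    -0.001]]
```

View pics/w1.png

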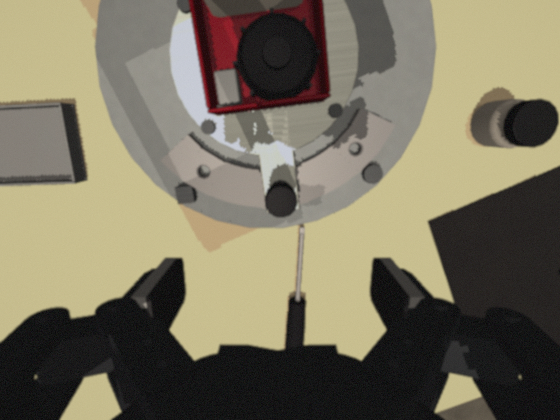

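Run:
```python
from h import *
s,w=pickle.load(open("w1.pkl","rb"))
print("dark",blobs(w,(255,170,310,225),60,10))
z=w["z_map"]; print(z[190:216:4,268:296:4].round(0))
# knob top: points from depth
pts=[]
for v in range(175,222):
    for u in range(258,305):
        e,d=wray(s,w,(u,v)); p=e+d*z[v,u]
        if 98<p[2]<108: pts.append(p)
pts=np.array(pts);
(c,r)=cv2.minEnclosingCircle(pts[:,:2].astype(np.float32)); print("knobtop",len(pts),pts.mean(0),pts.std(0),c,r)
g=cv2.cvtColor(w["image"],cv2.COLOR_RGB2GRAY)
for n,(u,v),zz in(("R",(204,171),34),("L",(355,148),34),("sq",(186,193),32),("rd",(372,173),32)):
    h=9 if zz==34 else 13
    b=blobs(w,(u-h,v-h,u+h,v+h),95,10); print(n,b,[wplane(s,w,x[:2],zz)[:2].round(1) for x in b])
im=cv2.resize(w["image"][130:230,160:400,::-1],None,fx=3.3,fy=3.3,interpolation=cv2.INTER_CUBIC);cv2.imwrite("pics/w1z.png",im)
```

```text
dark [(np.float64(280.55595238095236), np.float64(198.67380952380952), np.int32(840))]
[[286. 274. 275. 274. 274. 274. 277.]
 [276. 276. 276. 276. 274. 276. 276.]
 [277. 278. 277. 277. 277. 277. 276.]
 [277. 277. 277. 278. 278. 278. 278.]
 [278. 279. 279. 280. 277. 279. 279.]
 [281. 281. 280. 280. 280. 280. 279.]
 [368. 281. 281. 280. 280. 281. 367.]]
knobtop 828 [619.17877848  49.65307067 102.40545077] [7.36002824 7.34692833 0.80879916] (619.8110961914062, 49.48722839355469) 14.839031219482422
R [(np.float64(201.91304347826087), np.float64(173.1014492753623), np.int32(69))] [array([569.6, -22.1])]
L [(np.float64(357.2156862745098), np.float64(149.98039215686273), np.int32(51))] [array([615.7, 142.2])]
sq [(np.float64(185.57344632768363), np.float64(193.0225988700565), np.int32(354))] [array([582., -50.])]
rd [(np.float64(371.55732484076435), np.float64(172.27070063694268), np.int32(314))] [array([645.3, 148.7])]
```

View pics/w1z.png

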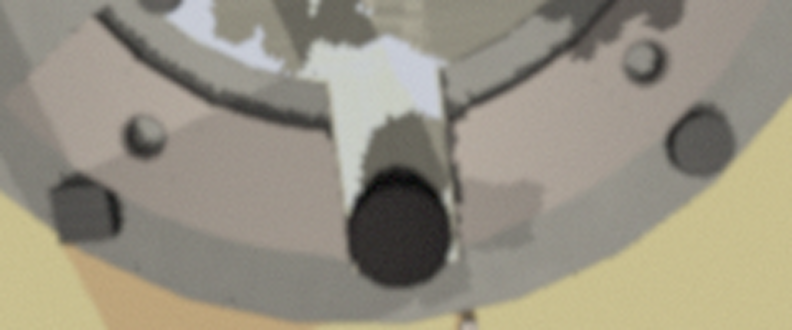

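Request:
drive_tool(moves=[0,0.27,-0.18,-3.65,0,0,0,0,0,-3.65,0,0,3,0,0,0,0,0,3,0,0,0,0,0,3,0,0,0,0,0,2.5,0,0,0,0,0,2,0,0,0,0,0,1.5,0,0,0,0,0,1,0,0,0,0,0,0,0,0,0,0,0,0,0,0,0,0,0], hand=7)

```text
time: 4.45
tool_pos: [619.5, 49.7, 71.1]
tcp_rot: [-164.2, 89.9, 178.5]
ft_force: [-0.3, -0.7, 0.5]
finger_gap: 70.3
```

```bash
cat > look.py <<'E'
import sys
from h import *
from bench import sensors, snapshot
n=sys.argv[1]
s=sensors.sense();w=snapshot("wrist");pickle.dump((s,w),open(n+".pkl","wb"))
M=R.from_euler("xyz",s["tcp_rot"],degrees=True).as_matrix()
print(s["time"],s["tool_pos"].round(2),"F tool",(M.T@s["ft_force"]).round(2),"gap",round(s["finger_gap"],2),"yaw y",np.degrees(np.arctan2(M[1,1],M[0,1])).round(2))
cv2.imwrite("pics/"+n+".png",w["image"][:,:,::-1])
E
python3 look.py w2
```

```text
4.45 [619.46  49.66  71.1 ] F tool [-0.54 -0.82 -0.11] gap 70.31 yaw y 72.75
```

View pics/w2.png

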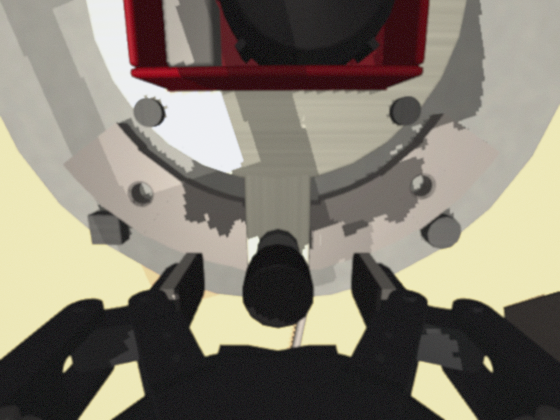

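Run:
```python
from h import *
s,w=pickle.load(open("w2.pkl","rb"))
im=w["image"][:,:,::-1]
a=cv2.resize(im[168:250,80:182],None,fx=4,fy=4,interpolation=cv2.INTER_CUBIC);b=cv2.resize(im[160:242,370:472],None,fx=4,fy=4,interpolation=cv2.INTER_CUBIC)
cv2.imwrite("pics/w2z.png",np.hstack([a[:,:380],b[:,:400]]))
for n,uv,z in(("R",(142,193),34),("L",(422,185),34),("sq",(109,228),32),("rd",(443,233),32)):print(n,wplane(s,w,uv,z).round(1))
```

```text
R [568.2 -18.7  34. ]
L [612.7 140.7  34. ]
sq [582.5 -48.5  32. ]
rd [647.2 148.7  32. ]
```

View pics/w2z.png

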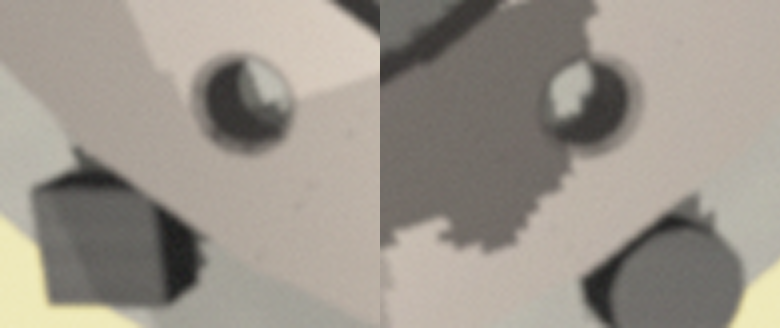

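Request:
drive_tool(moves=[0,0,0,0,0,0,0,0,0,0,0,0,0,0,0,0,0,0,0,0,0,0,0,0,0,0,0,0,0,0,0,0,0,0,0,0], hand=2.4, grip_force=35)

```text
time: 5.0
tool_pos: [620.5, 49.6, 72.6]
tcp_rot: [14.2, 89.9, -3.0]
ft_force: [-1.3, -0.6, 6.8]
finger_gap: 28.6
```

Request:
drive_tool(moves=[-0.4,0,0,0,0,0,-0.4,0,0,0,0,0,-0.4,0,0,0,0,0,-0.4,0,0,0,0,0,0,0,0,0,0,0,0,0,0,0,0,0])

```text
time: 5.5
tool_pos: [620.2, 49.5, 86.6]
tcp_rot: [9.8, 89.9, -7.5]
ft_force: [8.1, -1.1, -9.9]
finger_gap: 28.9
```

```bash
python3 look.py w3
python3 - <<'E'
from h import *
from bench import sensors, snapshot
T=snapshot("scene");cv2.imwrite("pics/s3.png",cv2.resize(T["image"][145:270,210:380,::-1],None,fx=4.5,fy=4.5,interpolation=cv2.INTER_CUBIC))
E
```

```text
5.5 [620.16  49.48  86.64] F tool [9.92 1.29 8.02] gap 28.87 yaw y 72.78
```

View pics/w3.png

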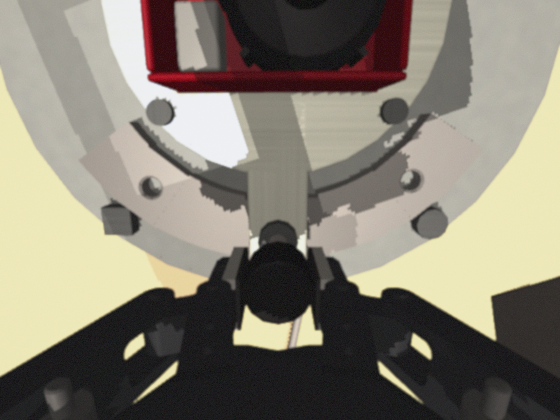

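View pics/s3.png

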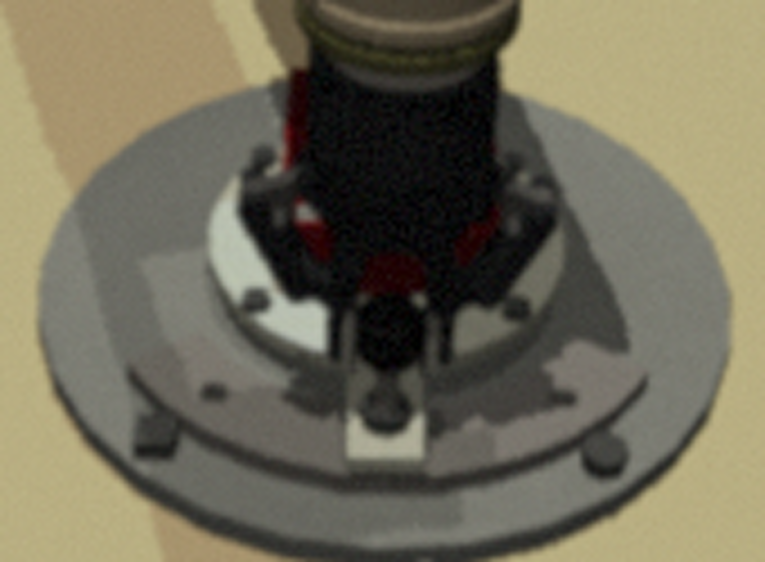

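Request:
drive_tool(moves=[-0.1,0,0,0,0,0,0,-0.283,-0.003,1.25,0,0,0,-0.567,-0.0124,2.5,0,0,0,-0.567,-0.0124,2.5,0,0,0,-0.567,-0.0124,2.5,0,0,0,-0.567,-0.0124,2.5,0,0,0,-0.567,-0.0124,2.5,0,0,0,0,0,0,0,0])

```text
time: 6.27
tool_pos: [606.9, 19.9, 87.3]
tcp_rot: [-52.1, 89.9, -83.3]
ft_force: [7.1, -4.8, -9.3]
finger_gap: 28.8
```

```bash
python3 look.py w4
```

```text
6.2667 [606.87  19.88  87.25] F tool [ 9.31 -0.46  8.56] gap 28.78 yaw y 58.82
```

Request:
drive_tool(moves=[0,-0.567,-0.0124,2.5,0,0,0,-0.567,-0.0124,2.5,0,0,0,-0.567,-0.0124,2.5,0,0,0,-0.567,-0.0124,2.5,0,0,0,-0.567,-0.0124,2.5,0,0,0,-0.567,-0.0124,2.5,0,0,0,-0.567,-0.0124,2.5,0,0,0,-0.45,-0.008,2.0,0,0,0,0,0,0,0,0,0,0,0,0,0,0])

```text
time: 7.15
tool_pos: [578.0, -13.4, 87.3]
tcp_rot: [-49.8, 89.9, -100.3]
ft_force: [6.3, -5.5, -9.5]
finger_gap: 28.5
```

```bash
python3 look.py w5
```

```text
7.15 [578.04 -13.43  87.3 ] F tool [9.51 1.36 8.21] gap 28.55 yaw y 39.46
```

View pics/w5.png

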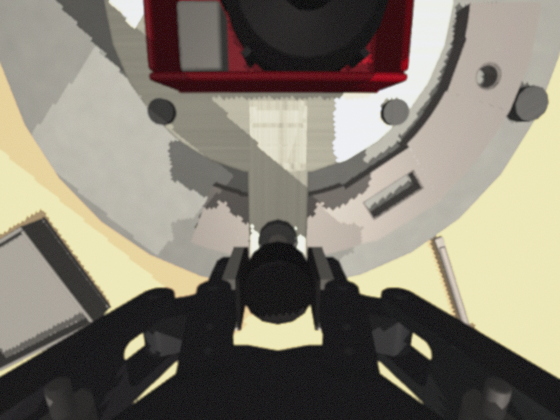

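Run:
```python
from h import *
s,w=pickle.load(open("w5.pkl","rb"))
for n,uv,z in(("slot",(393.5,195),34),("L",(487.5,76),34)):
    p=wplane(s,w,uv,z); 
    d=p[:2]-[496,87]; k=s["tool_pos"][:2]-[496,87]; a=np.arctan2(d[1],d[0]);print(n,p.round(1),np.hypot(*d),a, "->R hole",a-(.7 if n=="slot" else 1.4),"knob",np.arctan2(k[1],k[0]),np.hypot(*k))
```

```text
slot [620.5  52.3  34. ] 129.26827843170645 -0.27153127857999654 ->R hole -0.9715312785799965 knob -0.8858603889076214 129.6813108397277
L [613.2 140.3  34. ] 128.7225354608209 0.4270893399117997 ->R hole -0.9729106600882003 knob -0.8858603889076214 129.6813108397277
```

Request:
drive_tool(moves=[0,-0.25,-0.0025,1.1,0,0,0,-0.25,-0.0025,1.1,0,0,0.1,0,0,0,0,0,0.1,0,0,0,0,0,0.1,0,0,0,0,0,0.05,0,0,0,0,0,0,0,0,0,0,0])

```text
time: 7.78
tool_pos: [574.3, -16.3, 83.8]
tcp_rot: [-43.2, 89.9, -95.9]
ft_force: [4.6, -5.7, -8.6]
finger_gap: 28.8
```

```bash
python3 look.py w6
```

```text
7.7833 [574.32 -16.33  83.78] F tool [8.65 0.26 7.32] gap 28.77 yaw y 37.3
```

Request:
drive_tool(moves=[0.05,0,0,0,0,0,0.05,0,0,0,0,0,0,0,0,0,0,0])

```text
time: 8.08
tool_pos: [574.3, -16.3, 82.8]
tcp_rot: [-43.6, 89.9, -96.3]
ft_force: [5.0, -4.7, -8.1]
finger_gap: 28.9
```

Request:
drive_tool(moves=[0.04,0,0,0,0,0,0.03,0,0,0,0,0,0,0,0,0,0,0])

```text
time: 8.33
tool_pos: [574.4, -16.3, 82.7]
tcp_rot: [-40.1, 89.9, -92.8]
ft_force: [2.9, -4.9, -4.2]
finger_gap: 28.7
```

Request:
drive_tool(moves=[0,0,0,0,0,0,0,0,0,0,0,0,0,0,0,0,0,0], hand=3.6)

```text
time: 8.58
tool_pos: [574.3, -15.0, 83.2]
tcp_rot: [163.6, 90.0, 110.9]
ft_force: [0.3, -0.7, -0.1]
finger_gap: 36.0
```

```bash
python3 look.py w7
```

```text
8.5833 [574.35 -15.03  83.23] F tool [ 0.06 -0.21  0.77] gap 36.02 yaw y 37.34
```

View pics/w7.png

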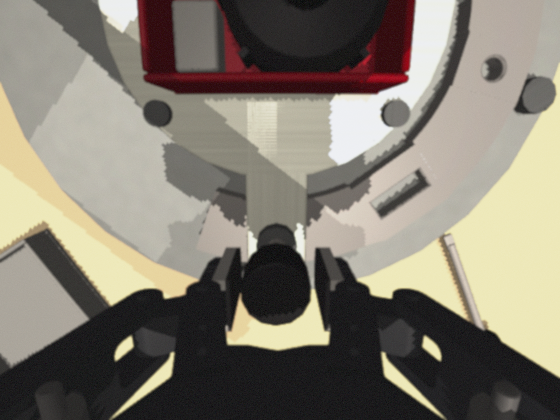

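Request:
drive_tool(moves=[0.4,0,0,0,0,0,0.4,-0.1,0,0.4,0,0,0,-0.1,0,0.4,0,0,0,0,0,0,0,0])

```text
time: 8.97
tool_pos: [572.2, -16.4, 74.4]
tcp_rot: [-131.9, 89.9, 174.6]
ft_force: [-0.4, 0.4, 0.3]
finger_gap: 36.4
```

```bash
cat > knob.py <<'E'
import sys
from h import *
from bench import sensors, snapshot
n=sys.argv[1]
s=sensors.sense();w=snapshot("wrist");pickle.dump((s,w),open(n+".pkl","wb"))
M=R.from_euler("xyz",s["tcp_rot"],degrees=True).as_matrix()
g=cv2.cvtColor(w["image"],cv2.COLOR_RGB2GRAY);z=w["z_map"]
P=[]
for v in range(225,335,2):
    for u in range(235,320,2):
        if g[v,u]<60 and z[v,u]>0:
            e,d=wray(s,w,(u,v)); p=e+d*z[v,u]
            q=M.T@(p-s["tool_pos"])
            if abs(q[1])<13 and abs(q[2])<18: P.append(p)
P=np.array(P); top=np.median(P[P[:,2]>np.percentile(P[:,2],60)][:,2])
t=P[np.abs(P[:,2]-top)<2.5]; c,r=cv2.minEnclosingCircle(t[:,:2].astype(np.float32))
k=np.array(c)-[496,87]
print(round(s["time"],2),s["tool_pos"].round(2),"F tool",(M.T@s["ft_force"]).round(2),"gap",round(s["finger_gap"],2),"| knob top z",top.round(1),"lift~",(top-103).round(1),"xy",np.round(c,1),"r",round(r,1),"ang",np.arctan2(k[1],k[0]).round(3))
cv2.imwrite("pics/"+n+".png",w["image"][:,:,::-1])
E
python3 knob.py w8
```

```text
8.97 [572.15 -16.4   74.39] F tool [-0.32 -0.06 -0.55] gap 36.44 | knob top z 112.6 lift~ 9.6 xy [572.9 -15.5] r 14.2 ang -0.927
```

Request:
drive_tool(moves=[0,-0.1,0,0.44,0,0,0,-0.1,0,0.44,0,0,0,-0.1,0,0.44,0,0,0,-0.1,0,0.44,0,0,0,-0.1,0,0.44,0,0,0,0,0,0,0,0])

```text
time: 9.52
tool_pos: [569.2, -19.0, 75.3]
tcp_rot: [77.3, 89.9, 21.6]
ft_force: [4.5, 2.4, -2.0]
finger_gap: 36.1
```

```bash
python3 knob.py w9
```

```text
9.52 [569.18 -19.04  75.27] F tool [2.05 5.04 0.51] gap 36.08 | knob top z 112.6 lift~ 9.6 xy [571.1 -17.1] r 14.2 ang -0.946
```

Request:
drive_tool(moves=[0,-0.08,0,0.35,0,0,0,-0.08,0,0.35,0,0,0,0,0,0,0,0])

```text
time: 9.82
tool_pos: [567.6, -20.1, 75.1]
tcp_rot: [72.8, 90.0, 16.4]
ft_force: [3.6, 1.1, -3.0]
finger_gap: 35.8
```

```bash
python3 knob.py w10
```

```text
9.82 [567.63 -20.12  75.11] F tool [3.03 3.62 1.04] gap 35.84 | knob top z 112.3 lift~ 9.3 xy [569.5 -18.3] r 14.4 ang -0.961
```

Request:
drive_tool(moves=[0,-0.06,0,0.26,0,0,0,-0.05,0,0.22,0,0,0,0,0,0,0,0])

```text
time: 10.12
tool_pos: [566.2, -21.0, 75.2]
tcp_rot: [-100.0, 90.0, -156.9]
ft_force: [0.9, 0.8, -0.4]
finger_gap: 36.2
```

```bash
python3 knob.py w11
```

```text
10.12 [566.23 -21.03  75.15] F tool [ 0.44  1.14 -0.16] gap 36.17 | knob top z 102.7 lift~ -0.3 xy [568.  -19.4] r 14.1 ang -0.976
```

Request:
drive_tool(moves=[0,0.1,0,0,0,0,0,0.1,0,0,0,0,0,0,0,0,0,0,0,0,0,0,0,0,0,0,0,0,0,0], hand=7)

```text
time: 10.58
tool_pos: [568.1, -19.8, 75.1]
tcp_rot: [-102.7, 90.0, -159.5]
ft_force: [0.8, -0.1, -0.1]
finger_gap: 69.6
```

```bash
python3 knob.py w12
```

```text
10.58 [568.15 -19.77  75.08] F tool [0.12 0.61 0.53] gap 69.58 | knob top z 102.7 lift~ -0.3 xy [568.4 -19.3] r 14.3 ang -0.973
```

View pics/w12.png

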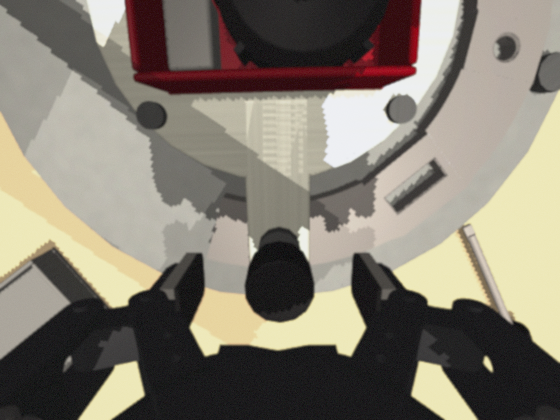

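The wrist picture shows the knob low at (279, 275), clear of both pads. The pin has dropped. I'll rise straight up and check from above.

Request:
drive_tool(moves=[-1,0,0,0,0,0,-2,0,0,0,0,0,-3,0,0,0,0,0,-3,0,0,0,0,0,-3,0,0,0,0,0,-3,0,0,0,0,0,-1,0,0,0,0,0,0,0,0,0,0,0,0,0,0,0,0,0])

```text
time: 11.38
tool_pos: [568.5, -19.8, 235.6]
tcp_rot: [49.1, 89.9, -7.7]
ft_force: [-0.8, 0.4, -0.6]
finger_gap: 70.1
```

Run:
```python
from h import *
from bench import sensors, snapshot
s=sensors.sense();w=snapshot("wrist");S=snapshot("scene");T=snapshot("top")
print(s["time"],s["tool_pos"],s["ft_force"])
z=w["z_map"];g=cv2.cvtColor(w["image"],cv2.COLOR_RGB2GRAY);P=[]
for v in range(150,260,2):
    for u in range(230,330,2):
        e,d=wray(s,w,(u,v));p=e+d*z[v,u]
        if g[v,u]<60 and 95<p[2]<120: P.append(p)
P=np.array(P);c,r=cv2.minEnclosingCircle(P[:,:2].astype(np.float32));print("knob top",np.median(P[:,2]),c,r,"dist to sq marker",np.hypot(c[0]-583,c[1]+50.5))
cv2.imwrite("pics/w13.png",w["image"][:,:,::-1])
cv2.imwrite("pics/s13.png",np.hstack([S["image"][130:370,130:450,::-1],T["image"][100:340,140:420,::-1]]))
```

```text
11.3833 [568.46443798 -19.78825578 235.58922766] [-0.76462199  0.42682344 -0.62142722]
knob top 102.48433619348828 (568.4481201171875, -19.710693359375) 14.356415748596191 dist to sq marker 34.054935200852135
```

View pics/w13.png

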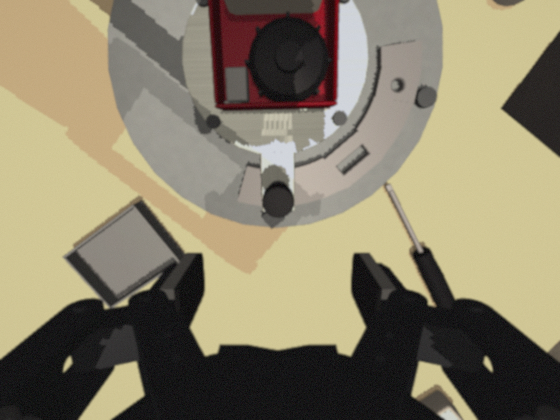

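View pics/s13.png

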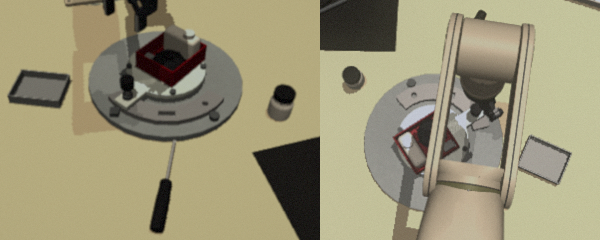

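```bash
python3 -c "
from bench import r
print(r.hand_in())"
```

```text
the job is handed in; nothing more can be done
None
```

The pin is home in the round hole beside the square marker, and I handed the job in at about 11.5 s of the 43 s allowed.

- **Moves:** I gripped the knob, pulled the pin about 15 mm and swung the table clockwise to the square-marker side. I then lowered the pin onto the plate about 6 mm short of the hole and let go of the knob. With one open finger I nudged the knob along in small steps until the spring dropped the pin into the hole.
- **Last checks on the pin:** The knob's top measured 102.5 mm above the bench, against 103 mm when home, so the lift is about 0. The knob is about 34 mm from the square marker.
- **Forces:** The nudging force read about 4–5 N while the pin was sliding, and about 1 N once it had dropped. While carrying the knob I saw a steady sideways force of about 8 N, which I took to be a small off-centre grip; the pin was clear of the plate then.
- **Surroundings:** The gripper was about 130 mm above the knob at hand-in, touching nothing. In the last pictures the tray, jar and screwdriver look unmoved, by eye rather than measured.
- **Not checked:** I did not push on the table to test the lock. That rests on the pin's lift and position.

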